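# Make up two station kits

## Robot

A 6-joint arm with a two-finger parallel gripper is mounted at the origin on a cart in front of the work surface, level with it; the furniture and walls round the work are solid. World frame = base frame: x ahead of the robot, y to its left, z up, the work surface at z = 0. Lengths are in m, angles in rad, forces in N, time in s.
With the tool pointing down it reaches from about 0.375 to 0.9 m from the base axis. Payload 3.1 kg.
Tool frame: the origin (TCP) lies on the centre line of the jaws, within the pads' length; the fingertips stand 8 mm ahead of it and the grasp point (between the pads) lies 11 mm behind it; z points along the fingers, y is the line along which they close (so a half turn about z gives the same grasp; the last joint's range is limited). The gripper opens to 87 mm and grips with 3 to 60 N. Pads are 19 mm wide; open, the fingers measure 117 mm over their backs; the gripper's body (75 mm by 190 mm) begins 51 mm behind the grasp point.
Start: joints at [1.147, 0.527, 1.433, -0, 1.181, -0.178], TCP at [0.151, 0.606, 0.231] pointing down, gripper open.
Joint ranges: [-3.08, 3.08], [-0.75, 2.2], [0.22, 2.44], [-1.43, 4.57], [0, 2.65], [-2.85, 2.85]. Speed limits (rad/s): [2.79, 2.79, 3.14, 3.14, 3.14, 3.14].

## Interface

Orientations are given as a unit quaternion [x, y, z, w].
In Python, from rig import robot gives the robot as it stands. The module is installed in compiled form; this text tells all that it offers.
- The arm moves only by the tool send_rows, never from a script. Its argument "increments" is one flat list of numbers, 7 for each row, row after row: the turn, a rotation vector about the world's x, y, z in rad, then the shift along the world's x, y, z in cm, then the opening, from 0 (shut) to 1 (fully open). A call has 1 to 20 rows; each row shifts and turns the commanded pose from where the row before left it; what a row does not reach is not made up. A row lasts 1/12 s, in which the tool goes at most 41.7 mm and 7.16 degrees, less where a joint would pass 70% of its speed; a pose out of reach is approached as far as the arm can. A call is refused whole if a number of a shift passes 4.17 or a number of a turn 0.125, either way. A call with a gripper value outside its range is refused whole. The fingers move at their own pace and stop on an object; "newtons" is the grip in N (left out, the last holds). Time passes only in rows, so rows that do not move let the fingers close. It gives the time, the measured TCP pose, the force, the opening and the grip force at its end, in the units of the state.
- robot.get_obs(): the state, without advancing time (a new reading comes with each control period).
- robot.camera(name): name is "scene" or "side" or "wrist"; returns a dict with "image" (420x560x3 uint8, red, green, blue), "range_z" (420x560 float32, m along the optical axis (not along the pixel's ray), 0 where there is no reading), "fx", "fy", "cx", "cy" (pixels), "R" (3x3) and "t" (3): a world point X has camera coordinates R X + t. Camera axes: x right, y down, z forward; pixel columns grow to the right and rows downward; lengths in m; the calibration is good to about 2 mm. The wrist camera is an equidistant fisheye: a pixel r from the principal point sees the ray r / f radians off the axis. A picture is of the moment at which its call begins.
- robot.hand_in(): hands the job in; it is judged then, once.
The state is a dict: "time": time; "q": joint angles; "joint_velocities": joint speeds; "joint_torque": joint torques, N m; "position": TCP position; "tool_rot": TCP orientation; "ft_force": force on the tool from outside, world axes, zero at the start; "moment": the same for the moment, N m; "grip_width": finger opening in m; "grip_force": force on a finger pad.
Only numpy, scipy, OpenCV 4.12 (cv2) and the standard library are available. Lean on these libraries where they do the work, as an engineer would, in place of code of your own. Each camera call takes 0.05 s, during which the arm holds its last target. There are 200 camera calls.

## Task

Make up two kits from the stock standing on the bench mat. Into the tray with three wells go the green screw lid (large well), one flux bottle (middle well) and the hand stamp (small well at the end); into the tray with two wells go the solder spool (large well) and the other flux bottle (small well). Stand every thing upright on the floor of its well, let go, and leave the black tape roll and the tally counter out of the kits, undisturbed where they are.

Things in the scene. Friction and masses are not known exactly. Their poses are not given: they have to be found in the camera images.
- tray_three: Grey plastic kitting tray, 81 x 179 x 10 mm, fixed, lying on a 3 mm blue-grey bench mat. Origin: centre of its underside, z up, y along its length. Three square wells in a row on its centre line (x = 0), 7 mm deep, floor 3 mm above the origin: large well 73 x 73 mm centred at y = +49 mm, middle well 45 x 45 mm at y = -14 mm, small end well 45 x 45 mm at y = -63 mm. A flat 4 mm high finger tab stands out 9 mm at each end.
- tray_two: Grey plastic kitting tray, 81 x 130 x 10 mm, fixed, lying on the same mat. Origin: centre of its underside, z up, y along its length. Two square wells on its centre line (x = 0), 7 mm deep, floor 3 mm above the origin: large well 73 x 73 mm centred at y = +24.5 mm, small well 45 x 45 mm at y = -38.5 mm. A flat 4 mm high finger tab stands out 9 mm at each end.
- bottle_a: Small amber flux bottle with a red needle cap, upright on the mat: body 27 mm wide up to 55 mm (hard square 27 x 27 mm along its x and y, though it looks round), cap 16 mm wide to 70 mm, needle 6 mm wide to 88 mm. Origin: centre of its underside, z up. 45 g. Identical to bottle_b; either may go to either tray. Grip the body.
- bottle_b: Small amber flux bottle with a red needle cap, the twin of bottle_a: same size, same origin.
- stamp: Wooden hand stamp standing upright on its rubber foot: foot block 19 (x) x 26 (y) mm, 16 mm high, on it a turned wooden grip 20 mm across to 56 mm. Origin: centre of its underside, z up. Grip the wooden part. 50 g.
- screw_lid: Green ribbed plastic screw lid, a plain closed cylinder 53 mm across and 58 mm high, standing on the mat. Origin: centre of its underside, z up.
- solder_spool: Spool of solder wire standing upright on its flange: two blue octagonal flanges 52 mm across, 44 mm high, white wire wound between them (about 37 mm across), a wire end sticking up to 53 mm. Origin: underside, z up; the spool's axis lies 2 mm to -x of it. The flanges have flats at +y and -y, 51 mm apart: grip across them (along the spool's y), the pads bearing on the upper flange (38 to 44 mm high). About 0.42 kg, varies.
- masking_roll: Roll of black masking tape lying flat, 62 x 59 x 19 mm. Origin: centre of its underside. Not part of a kit: it stays where it is.
- counter: Grey hand tally counter lying flat, 54 x 52 x 26 mm, round with a short stud and a thumb lever at its side. Origin: underside. Not part of a kit: it stays where it is.

How it is judged:
By the outcome, as a careful person would: the job done as asked, in the order asked, and still so for the second after the job is handed in, with the robot touching nothing.
It also fails if it takes over 112 s, if anything falls off the work surface, if the arm or the gripper's body presses on something with over 40 N, if the wrist force passes 120 N, or if a joint passes its speed limit or range.

## Working session

There is one attempt and no reset: what is moved stays moved. The work goes in short steps, Python scripts to look and compute and a tool call to move; the robot and the scene stay as the last step left them, time stands still between calls to the robot, and variables do not carry over. Pictures are saved under pics/ and viewed, at most 15 in all, crops included, and the job is handed in when it is done.

Besides the shell and the picture viewer there is one more tool, called after ">>>" as a command line: name --argument value ..., lists and objects as JSON in quotes. send_rows: Moves the arm, as the interface text tells. Its arguments: {"type":"object","properties":{"increments":{"type":"array"},"newtons":{"type":"number"}},"required":["increments"]}

```bash
mkdir -p pics; cat > h.py <<'E'
import numpy as np, cv2
from rig import robot
def snap(n,tag):
    c=robot.camera(n); cv2.imwrite(f'pics/{tag}.png',c['image'][:,:,::-1]); np.savez(f'{tag}.npz',**c); return c
def cloud(c,fish=False):
    z=c['range_z']; v,u=np.mgrid[:z.shape[0],:z.shape[1]]
    x=(u-c['cx'])/c['fx']; y=(v-c['cy'])/c['fy']
    if fish:
        r=np.hypot(x,y)+1e-9; k=np.tan(np.minimum(r,1.5))/r; x=x*k; y=y*k
    P=np.stack([x*z,y*z,z],-1)
    return (P-c['t'])@c['R']
E
python3 - <<'E'
from h import *
for n in ['scene','side','wrist']:
    c=snap(n,n+'0'); print(n,c['fx'],c['cx'],c['cy'],(-c['R'].T@c['t']).round(3),c['R'][2].round(2))
o=robot.get_obs(); print(o['time'],o['position'],o['tool_rot'],o['ft_force'],o['grip_width'])
a=[cv2.imread(f'pics/{n}0.png') for n in ['scene','side']]
E
```

```text
scene 396.6372357097563 287.23935932711953 203.39303541523313 [-0.005 -0.578  0.663] [ 0.59  0.35 -0.73]
side 399.1353024203515 281.0753849779232 203.0890681366862 [ 0.297 -1.014  0.444] [ 0.21  0.85 -0.48]
wrist 325.19226210127806 278.06957575930693 211.68845771467952 [0.08  0.624 0.385] [ 0.26 -0.07 -0.96]
0.15 [0.15120829 0.60586907 0.22979872] [ 1.22086320e-01  9.92519144e-01 -7.85948403e-04 -2.46431391e-04] [-1.08865232  0.1122673   0.181637  ] 0.08699474037648193
```

View pics/scene0.png

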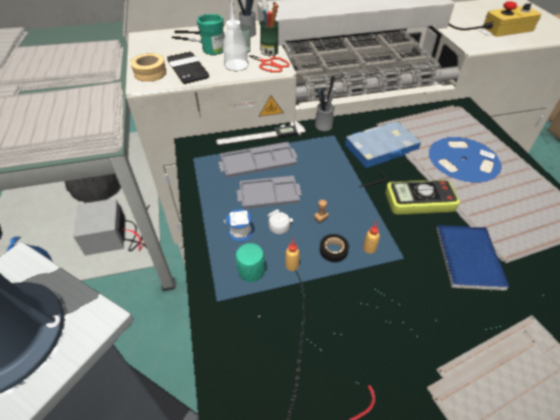

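View pics/side0.png

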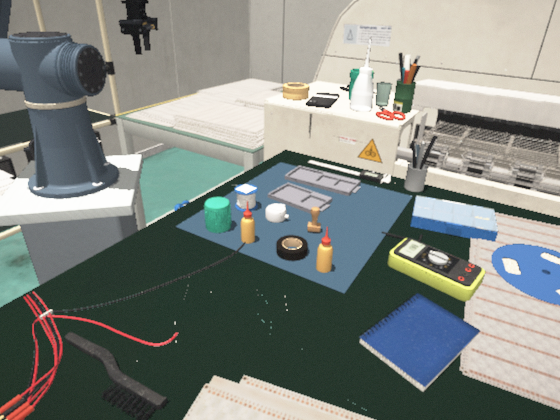

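The scene view shows tray_three (258,158), tray_two (269,190), spool (239,222), counter (280,222), stamp (321,210), lid (250,262), bottles (292,256) and (371,238), and roll (334,247). The side view agrees with this.

```bash
python3 - <<'E'
from h import *
C={n:dict(np.load(n+'0.npz')) for n in ['scene','side']}
for n in C:
    P=cloud(C[n]); z=C[n]['range_z']
    ok=(z>0)
    # mat height
    m=ok&(P[...,0]>.3)&(P[...,0]<1)&(abs(P[...,1])<.45)
    print(n,'mat z',np.median(P[m][:,2]))
    up=(m&(P[...,2]>.018)&(P[...,2]<.12)).astype(np.uint8)
    k,l,s,_=cv2.connectedComponentsWithStats(up)
    for i in range(1,k):
        if s[i,4]<40: continue
        Q=P[l==i]; h=np.percentile(Q[:,2],97)
        T=Q[Q[:,2]>h-.006]
        print(s[i][:5],'h',h.round(3),'top mid',((T.max(0)+T.min(0))/2)[:2].round(3),'ext',np.ptp(Q,0)[:2].round(3),'min',Q.min(0)[:2].round(3),'max',Q.max(0)[:2].round(3))
# trays: ortho colour map from scene (plane z=.003)
c=C['scene']; K=np.array([[c['fx'],0,c['cx']],[0,c['fy'],c['cy']],[0,0,1]])
# ortho px: col=(0.45-y)*1000 ; row=(0.95-x)*1000
def H(c,z0):
    K=np.array([[c['fx'],0,c['cx']],[0,c['fy'],c['cy']],[0,0,1]])
    A=K@np.c_[c['R'][:,0],c['R'][:,1],c['R'][:,2]*z0+c['t']]
    M=np.array([[0,-1/1000,.95],[-1/1000,0,.40],[0,0,1]])
    return A@M
for n in C:
    o=cv2.warpPerspective(C[n]['image'],H(C[n],.013),(750,600),flags=cv2.INTER_CUBIC|cv2.WARP_INVERSE_MAP)
    cv2.imwrite(f'pics/ortho_{n}.png',o[:,:,::-1])
E
```

```text
scene mat z 0.005545387041435586
[ 129   55  250   82 8131] h 0.116 top mid [ 0.695 -0.014] ext [0.479 0.483] min [ 0.521 -0.287] max [1.    0.196]
[ 346  121   74   42 1762] h 0.032 top mid [ 0.835 -0.367] ext [0.191 0.167] min [ 0.739 -0.45 ] max [ 0.93  -0.283]
[315 200  14  20 152] h 0.059 top mid [ 0.527 -0.35 ] ext [0.026 0.023] min [ 0.512 -0.362] max [ 0.538 -0.338]
[225 209  27  27 512] h 0.051 top mid [ 0.403 -0.22 ] ext [0.057 0.051] min [ 0.375 -0.246] max [ 0.431 -0.195]
[268 210  22  21 335] h 0.031 top mid [ 0.46  -0.281] ext [0.047 0.052] min [ 0.438 -0.305] max [ 0.485 -0.253]
[320 234  30  25 424] h 0.024 top mid [ 0.464 -0.412] ext [0.061 0.058] min [ 0.434 -0.441] max [ 0.495 -0.382]
[286 238  14  29 279] h 0.076 top mid [ 0.387 -0.358] ext [0.024 0.025] min [ 0.375 -0.371] max [ 0.399 -0.346]
[236 243  29  36 830] h 0.064 top mid [ 0.336 -0.296] ext [0.052 0.051] min [ 0.309 -0.322] max [ 0.361 -0.271]
side mat z 0.019434466662943566
[ 264  106  231   87 7879] h 0.116 top mid [ 0.749 -0.016] ext [0.477 0.481] min [ 0.523 -0.288] max [1.    0.193]
[235 184  23  54 685] h 0.07 top mid [ 0.389 -0.361] ext [0.055 0.177] min [ 0.376 -0.374] max [ 0.431 -0.197]
[204 197  28  30 690] h 0.061 top mid [ 0.336 -0.299] ext [0.053 0.053] min [ 0.31  -0.326] max [ 0.363 -0.273]
[ 412  196   86   38 2048] h 0.029 top mid [ 0.834 -0.368] ext [0.191 0.163] min [ 0.738 -0.45 ] max [ 0.929 -0.287]
[266 204  21  14 230] h 0.028 top mid [ 0.463 -0.285] ext [0.046 0.05 ] min [ 0.44  -0.309] max [ 0.486 -0.259]
[309 207  11  21 143] h 0.057 top mid [ 0.527 -0.354] ext [0.022 0.022] min [ 0.517 -0.362] max [ 0.539 -0.34 ]
[277 236  31  19 351] h 0.021 top mid [ 0.465 -0.414] ext [0.059 0.06 ] min [ 0.435 -0.444] max [ 0.494 -0.384]
```

View pics/ortho_scene.png

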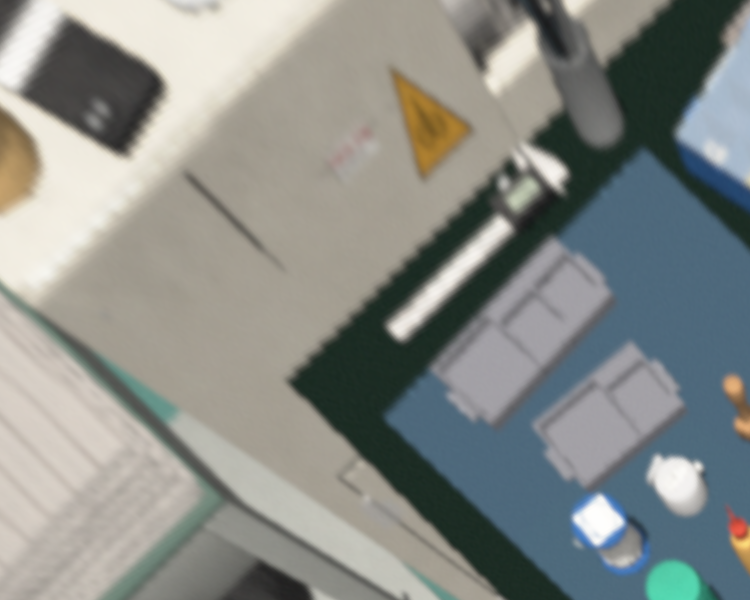

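```bash
python3 - <<'E'
from h import *
C={n:dict(np.load(n+'0.npz')) for n in ['scene','side']}
for n in C:
    P=cloud(C[n]); z=C[n]['range_z']; ok=z>0
    Z=P[...,2]
    # robust tray fit: project points of height 8..20mm near tray
    for nm,c0 in [('three',(.617,-.123)),('two',(.535,-.207))]:
        d=P[...,:2]-c0; a=np.deg2rad(133); e=np.array([np.cos(a),np.sin(a)]); f=np.array([e[1],-e[0]])
        l=d@e; w=d@f
        L=.1 if nm=='three' else .075
        img=C[n]['image'].astype(int); grey=abs(img[...,2]-img[...,0])<28
        m=ok&(abs(l)<L+.015)&(abs(w)<.055)&grey&(Z>-.01)&(Z<.03)&(img.sum(-1)>250)
        Q=P[m]; r=cv2.minAreaRect(Q[:,:2].astype(np.float32)*1000)
        print(n,nm,m.sum(),'z',np.percentile(Q[:,2],[10,50,90]).round(4),r)
    m=ok&(P[...,0]>.45)&(P[...,0]<.62)&(P[...,1]>-.55)&(P[...,1]<-.45)&(Z>.018)&(Z<.12)
    Q=P[m]; print('bottle_b',Q[:,:2].min(0),Q[:,:2].max(0),Q[:,2].max())
    # obstacle heights by polar sector
    th=np.rad2deg(np.arctan2(P[...,1],P[...,0])); r=np.hypot(P[...,0],P[...,1])
    for t in range(-70,100,10):
        o=[]
        for r0 in (.25,.35,.45,.55,.65,.75,.85):
            s=ok&(th>=t)&(th<t+10)&(r>=r0)&(r<r0+.1); o.append(Z[s].max().round(2) if s.sum() else None)
        print(t,o)
    cam=C[n]
E
```

```text
scene three 1809 z [0.0061 0.0087 0.0148] ((623.1165161132812, -117.87185668945312), (101.28585815429688, 200.29324340820312), 46.131370544433594)
scene two 1702 z [0.0057 0.0081 0.0145] ((535.1820068359375, -208.37261962890625), (107.3609848022461, 151.08912658691406), 41.20013427734375)
bottle_b [ 0.492995   -0.48593122] [ 0.51778583 -0.4596951 ] 0.08955590906414608
-70 [np.float64(0.0), np.float64(0.0), np.float64(0.01), np.float64(0.01), np.float64(0.01), np.float64(0.01), np.float64(0.01)]
-60 [np.float64(0.0), np.float64(0.01), np.float64(0.01), np.float64(0.0), np.float64(0.0), np.float64(0.02), np.float64(0.02)]
-50 [np.float64(0.0), np.float64(0.07), np.float64(0.09), np.float64(0.03), np.float64(0.09), np.float64(0.02), np.float64(0.03)]
-40 [np.float64(0.01), np.float64(0.06), np.float64(0.06), np.float64(0.06), np.float64(0.01), np.float64(0.03), np.float64(0.04)]
-30 [np.float64(0.0), np.float64(0.06), np.float64(0.05), np.float64(0.02), np.float64(0.01), np.float64(0.03), np.float64(0.03)]
-20 [np.float64(-0.74), np.float64(0.01), np.float64(0.02), np.float64(0.02), np.
[... 2792 characters left out ...]
(0.41)]
30 [None, None, np.float64(0.01), np.float64(0.01), np.float64(0.01), None, np.float64(0.16)]
40 [None, None, np.float64(0.01), np.float64(0.01), np.float64(0.01), np.float64(0.01), np.float64(-0.02)]
50 [None, None, np.float64(0.01), np.float64(0.01), np.float64(0.01), np.float64(0.01), np.float64(-0.02)]
60 [None, None, np.float64(0.01), np.float64(0.01), np.float64(0.01), np.float64(0.01), np.float64(-0.03)]
70 [None, None, np.float64(0.33), np.float64(0.39), np.float64(0.33), np.float64(-0.03), np.float64(-0.03)]
80 [None, None, None, np.float64(-0.05), np.float64(-0.03), np.float64(-0.03), np.float64(-0.05)]
90 [None, None, None, None, np.float64(-0.05), np.float64(-0.05), None]
```

View pics/wrist0.png

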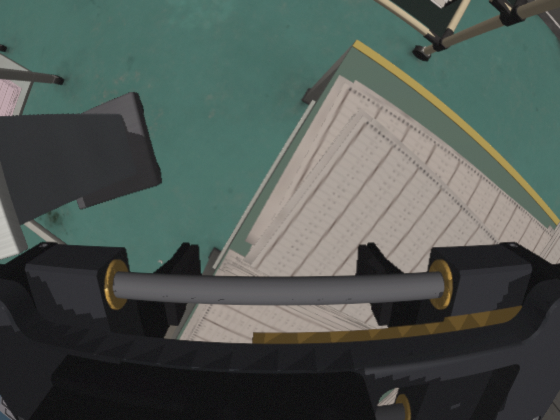

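The wrist view shows side papers and floor, with the gripper filling rows below about 245. I'm moving the arm over the stock for a wrist overview.

>>> send_rows --increments '[0, 0, 0, 2.1, -2.9, 1.0, 1, 0, 0, 0, 2.1, -2.9, 1.0, 1, 0, 0, 0, 2.1, -2.9, 1.0, 1, 0, 0, 0, 2.1, -2.9, 1.0, 1, 0, 0, 0, 2.1, -2.9, 1.0, 1, 0, 0, 0, 2.1, -2.9, 1.0, 1, 0, 0, 0, 2.1, -2.9, 1.0, 1, 0, 0, 0, 1.9, -3.3, 0, 1, 0, 0, 0, 1.9, -3.3, 0, 1, 0, 0, 0, 1.9, -3.3, 0, 1, 0, 0, 0, 1.9, -3.3, 0, 1, 0, 0, 0, 1.9, -3.3, 0, 1, 0, 0, 0, 1.9, -3.3, 0, 1, 0, 0, 0, 1.9, -3.3, 0, 1, 0, 0, 0, 1.9, -3.3, 0, 1, 0, 0, 0, 1.9, -3.3, 0, 1]'

```text
time: 1.48
position: [0.4698, 0.1046, 0.3005]
tool_rot: [0.122, 0.992, 0.0, -0.0]
ft_force: [1.4, 0.0, -0.4]
grip_width: 0.087
grip_force: 0.0
```

>>> send_rows --increments '[0, 0, -0.042, 1, -3.5, 0, 1, 0, 0, -0.042, 1, -3.5, 0, 1, 0, 0, -0.042, 1, -3.5, 0, 1, 0, 0, -0.042, 1, -3.5, 0, 1, 0, 0, -0.042, 1, -3.5, 0, 1, 0, 0, -0.042, 1, -3.5, 0, 1, 0, 0, -0.042, 1, -3.5, 0, 1, 0, 0, -0.042, 1, -3.5, 0, 1, 0, 0, -0.042, 1, -3.5, 0, 1, 0, 0, -0.042, 1, -3.5, 0, 1, 0, 0, -0.042, 1, -3.5, 0, 1, 0, 0, -0.042, 1, -3.5, 0, 1, 0, 0, 0, 0, 0, 0, 1, 0, 0, 0, 0, 0, 0, 1]'

```text
time: 2.65
position: [0.5891, -0.3155, 0.2992]
tool_rot: [0.367, 0.93, 0.0, -0.001]
ft_force: [-0.7, 0.8, 0.4]
grip_width: 0.0867
grip_force: 0.0
```

```bash
python3 - <<'E'
from h import *
c=snap('wrist','wrist1'); o=robot.get_obs(); print(o['time'],o['position'],o['tool_rot'],o['q'])
print((-c['R'].T@c['t']).round(3),c['R'].round(2))
E
```

```text
2.7 [ 0.58887089 -0.31374287  0.29949552] [ 3.66151456e-01  9.30554441e-01  5.84479456e-04 -1.09617206e-03] [-6.56898859e-01  5.26267314e-01  1.23358532e+00  5.21695237e-04
  1.38417110e+00 -1.47805222e+00]
[ 0.535 -0.265  0.454] [[ 0.68  0.73 -0.  ]
 [ 0.7  -0.66  0.27]
 [ 0.19 -0.18 -0.96]]
```

View pics/wrist1.png

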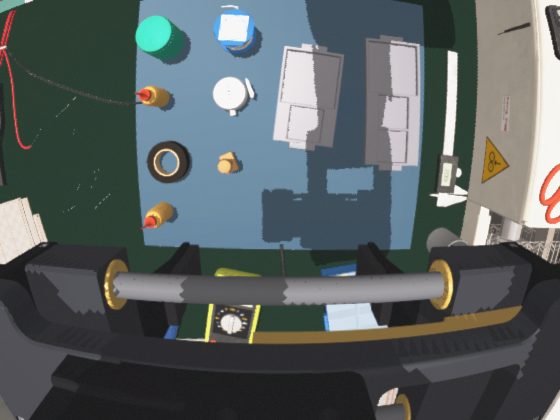

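The wrist overview shows the lid (157,37), spool (234,30), bottles (152,97) and (158,216), counter (230,94), roll (167,161), stamp (228,163), tray_two (308,97) and tray_three (391,103).

```bash
cat >> h.py <<'E'
def ortho(c,z0,cx,cy,ang,W,Hh,s):
    "top view at plane z0; columns along ang, rows along ang-90deg; s m/px"
    e=np.array([np.cos(ang),np.sin(ang)]); f=np.array([e[1],-e[0]])
    v,u=np.mgrid[:Hh,:W]; X=np.array([cx,cy])+((u-W/2)*s)[...,None]*e+((v-Hh/2)*s)[...,None]*f
    X=np.concatenate([X,np.full((Hh,W,1),z0)],-1)
    p=X@c['R'].T+c['t']; rr=np.hypot(p[...,0],p[...,1]); th=np.arctan2(rr,p[...,2]); k=th/np.maximum(rr,1e-9)
    return cv2.remap(c['image'],(c['cx']+c['fx']*p[...,0]*k).astype(np.float32),(c['cy']+c['fy']*p[...,1]*k).astype(np.float32),cv2.INTER_CUBIC)
E
python3 - <<'E'
from h import *
c=dict(np.load('wrist1.npz')); P=cloud(c,True); Z=P[...,2]; ok=c['range_z']>0
m=ok&(Z<.03)&(abs(P[...,0]-.5)<.12)&(abs(P[...,1]+.3)<.12); print('mat',np.percentile(Z[m],[10,50,90]))
for n,x,y,h in [('lid',.336,-.298,.061),('ba',.388,-.360,.058),('bb',.507,-.475,.058),('stamp',.527,-.352,.059),('spool',.403,-.22,.047),('roll',.464,-.413,.022),('counter',.462,-.283,.029)]:
    s=ok&(np.hypot(P[...,0]-x,P[...,1]-y)<.04)&(Z>.014)&(Z<.1)
    t=s&(abs(Z-h)<.006); 
    for k in (s,t):
        Q=P[k]; 
        if len(Q)<5: print(n,len(Q)); continue
        r=cv2.minAreaRect(Q[:,:2].astype(np.float32)*1000); print(n,len(Q),'zmax',Q[:,2].max().round(3),np.round(r[0],1),np.round(r[1],1),round(r[2],1),'bbmid',((Q.max(0)+Q.min(0))*500)[:2].round(1))
a=np.deg2rad(47)
o=ortho(c,.013,.578,-.16,a,400,400,.0006); o2=ortho(c,.045,.44,-.34,a,400,560,.0006)
o2=ortho(c,.045,.43,-.34,a,400,560,.0007)
can=np.zeros((600,800,3),np.uint8); can[:400,:400]=o; can[:560,400:]=o2
cv2.imwrite('pics/o1.png',can[:,:,::-1])
E
```

```text
mat [0.00288831 0.00421841 0.01353556]
lid 1522 zmax 0.065 [ 338.  -295.4] [50.5 50.6] 54.5 bbmid [ 337.7 -295.6]
lid 1088 zmax 0.065 [ 337.4 -295.4] [49.8 49.7] 52.4 bbmid [ 337.3 -295.7]
ba 480 zmax 0.091 [ 391.  -356.2] [23.  26.6] 30.6 bbmid [ 389.6 -357.4]
ba 100 zmax 0.064 [ 391.3 -355.9] [16.4 21.6] 35.3 bbmid [ 390.  -357.6]
bb 474 zmax 0.092 [ 508.2 -469. ] [21.3 27.8] 82.6 bbmid [ 507.9 -469.5]
bb 98 zmax 0.064 [ 508.  -469.1] [15.6 21.5] 88.9 bbmid [ 508.  -469.2]
stamp 315 zmax 0.061 [ 527.  -348.9] [16.7 26.6] 70.5 bbmid [ 526.9 -349.1]
stamp 146 zmax 0.061 [ 527.  -349.1] [15.4 16.8] 72.4 bbmid [ 527.2 -349.2]
spool 1290 zmax 0.057 [ 405.  -219.1] [51.7 53.5] 20.6 bbmid [ 402.9 -220.4]
spool 1222 zmax 0.052 [ 405.4 -220.5] [51.6 51.2] 4.4 bbmid [ 404.7 -220.4]
roll 985 zmax 0.025 [ 464.2 -411.8] [59.3 58.1] 68.6 bbmid [ 464.4 -411.8]
roll 957 zmax 0.025 [ 464.2 -411.8] [59.3 57.8] 70.9 bbmid [ 464.3 -411.9]
counter 996 zmax 0.032 [ 461.9 -279.8] [50.6 47.6] 89.1 bbmid [ 462.  -279.8]
counter 921 zmax 0.032 [ 461.8 -280.3] [50.6 43.9] 72.7 bbmid [ 461.8 -279.8]
```

View pics/o1.png

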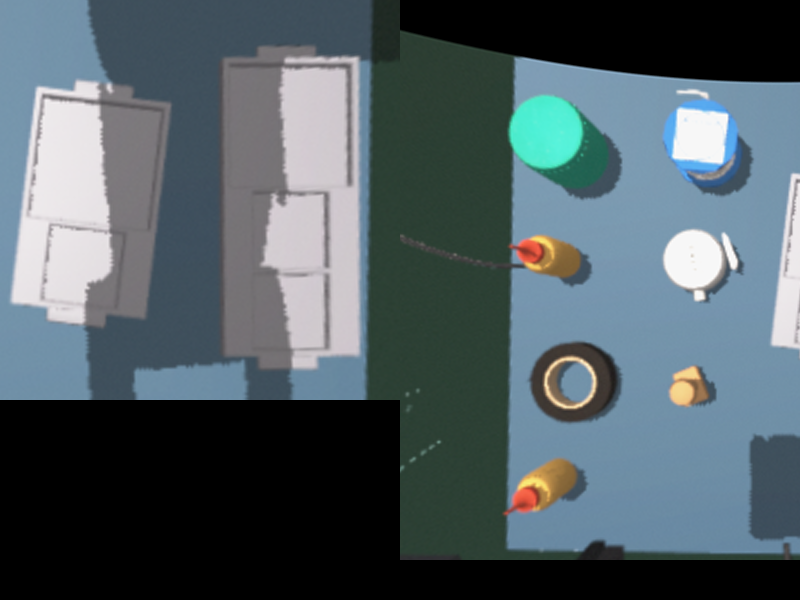

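The top view shows tray_three centred at (291,206), tray_two at (91,203) turned about 6.6° clockwise, and the spool's wire end towards the top at (692,93). I'm moving above the lid and checking the bottle axes and the cabinet clearance on the way.

>>> send_rows --increments '[0, 0, 0, -3.15, 0.22, -2.1, 1, 0, 0, 0, -3.15, 0.22, -2.1, 1, 0, 0, 0, -3.15, 0.22, -2.1, 1, 0, 0, 0, -3.15, 0.22, -2.1, 1, 0, 0, 0, -3.15, 0.22, -2.1, 1, 0, 0, 0, -3.15, 0.22, -2.1, 1, 0, 0, 0, -3.15, 0.22, -2.1, 1, 0, 0, 0, -3.15, 0.22, -2.1, 1, 0, 0, 0, 0, 0, 0, 1, 0, 0, 0, 0, 0, 0, 1]' --newtons 25

```text
time: 3.53
position: [0.3356, -0.2932, 0.1321]
tool_rot: [0.366, 0.931, 0.001, -0.002]
ft_force: [-0.1, -1.2, 0.1]
grip_width: 0.0869
grip_force: 0.0
```

```bash
python3 - <<'E'
from h import *
for n in ['scene0','side0','wrist1']:
    c=dict(np.load(n+'.npz')); P=cloud(c,n[0]=='w'); Z=P[...,2]; ok=c['range_z']>0
    for b,x,y in [('ba',.389,-.358),('bb',.507,-.473)]:
        for lo,hi in ((.059,.074),(.075,.1)):
            s=ok&(np.hypot(P[...,0]-x,P[...,1]-y)<.03)&(Z>lo)&(Z<hi); print(n,b,lo,s.sum(),(np.median(P[s],0)*1000).round(1) if s.any() else '')
    yp=P[...,0]*np.cos(.82)+P[...,1]*np.sin(.82); xp=-P[...,0]*np.sin(.82)+P[...,1]*np.cos(.82)
    s=ok&(Z>.08)&(Z<.5)&(yp>.3)&(yp<.6)&(abs(xp+.534)<.2); print('cabinet y\' min (tray .332)',np.percentile(yp[s],[0,1,5]) if s.any() else '')
o=robot.get_obs(); print(o['position'],o['tool_rot'])
E
```

```text
scene0 ba 0.059 55 [ 385.6 -358.9   67.1]
scene0 ba 0.075 11 [ 388.  -357.7   80. ]
scene0 bb 0.059 54 [ 504.6 -473.2   66.3]
scene0 bb 0.075 8 [ 507.4 -472.7   81.6]
cabinet y' min (tray .332) [0.41053091 0.43663191 0.48222263]
side0 ba 0.059 53 [ 388.4 -362.4   64.9]
side0 ba 0.075 12 [ 388.8 -359.7   81.1]
side0 bb 0.059 63 [ 506.6 -478.1   65. ]
side0 bb 0.075 11 [ 507.9 -474.4   80.4]
cabinet y' min (tray .332) [0.41145862 0.47840484 0.48116183]
wrist1 ba 0.059 115 [ 391.5 -355.9   66.8]
wrist1 ba 0.075 16 [ 389.7 -357.2   81.7]
wrist1 bb 0.059 108 [ 509.  -469.4   66.7]
wrist1 bb 0.075 15 [ 507.8 -471.6   85.6]
cabinet y' min (tray .332) [0.47909399 0.48062953 0.48183445]
[ 0.33556121 -0.29319632  0.13207454] [ 0.36603744  0.93059717  0.00143131 -0.00185924]
```

Bottle axes are (.389,-.3585) and (.5075,-.473). The cabinet is 148 mm from tray_three's centre line, so it's clear. Grasping the lid.

>>> send_rows --increments '[0, 0, 0, 0.1, -0.2, -2.5, 1, 0, 0, 0, 0, 0, -2.5, 1, 0, 0, 0, 0, 0, -2.5, 1, 0, 0, 0, 0, 0, -2.5, 1, 0, 0, 0, 0, 0, 0, 1, 0, 0, 0, 0, 0, 0, 0.4, 0, 0, 0, 0, 0, 0, 0.4, 0, 0, 0, 0, 0, 0, 0.4, 0, 0, 0, 0, 0, 0, 0.4, 0, 0, 0, 0, 0, 0, 0.4, 0, 0, 0, 0, 0, 0, 0.4, 0, 0, 0, 0, 0, 0, 0.4, 0, 0, 0, 0, 0, 0, 0.4]' --newtons 25

```text
time: 4.62
position: [0.3386, -0.2984, 0.0332]
tool_rot: [0.366, 0.931, -0.0, 0.001]
ft_force: [0.2, 0.4, 7.4]
grip_width: 0.0499
grip_force: 25.0
```

>>> send_rows --increments '[0, 0, 0, 0, 0, 2, 0.4, 0, 0, 0, 0, 0, 3, 0.4, 0, 0, 0, 0, 0, 3, 0.4, 0, 0, 0, 0, 0, 3, 0.4, 0, 0, 0, 2.7, 2.32, 0, 0.4, 0, 0, 0, 2.7, 2.32, 0, 0.4, 0, 0, 0, 2.7, 2.32, 0, 0.4, 0, 0, 0, 2.7, 2.32, 0, 0.4, 0, 0, 0, 2.7, 2.32, 0, 0.4, 0, 0, 0, 2.7, 2.32, 0, 0.4, 0, 0, 0, 2.7, 2.32, 0, 0.4, 0, 0, 0, 2.7, 2.32, 0, 0.4, 0, 0, 0, 2.7, 2.32, 0, 0.4, 0, 0, 0, 0, 0, 0, 0.4, 0, 0, 0, 0, 0, 0, 0.4]'

```text
time: 5.87
position: [0.5821, -0.0878, 0.1422]
tool_rot: [0.364, 0.931, -0.0, -0.0]
ft_force: [-0.8, -0.7, -0.3]
grip_width: 0.0498
grip_force: 25.0
```

```bash
python3 - <<'E'
from h import *
c=snap('wrist','wrist2'); s=snap('scene','scene2'); o=robot.get_obs(); print(o['time'],o['position'],o['ft_force'],o['grip_width'])
can=np.zeros((420,800,3),np.uint8); can[:,:560]=c['image']; can[:300,560:]=cv2.resize(s['image'][80:230,180:300],(240,300)); cv2.imwrite('pics/v2.png',can[:,:,::-1])
E
```

```text
5.9667 [ 0.58023114 -0.08919616  0.14204113] [-0.3891424  -0.43118377  0.33909874] 0.049974714441701575
```

View pics/v2.png

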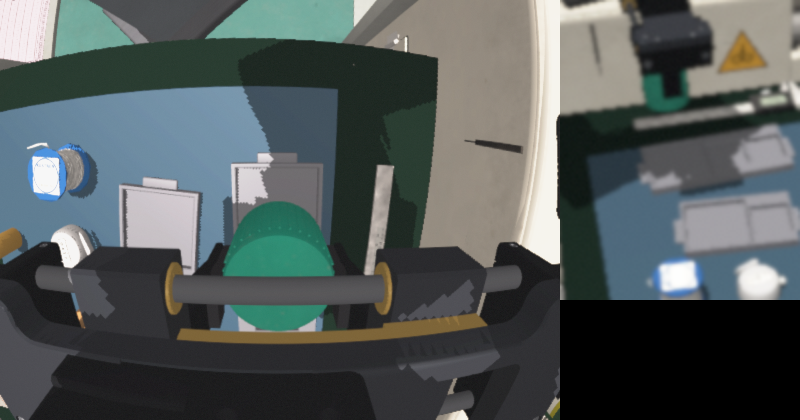

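The lid is held between the fingers at (278,265), and the large well is visible beneath it. Lowering it.

>>> send_rows --increments '[0, 0, 0, 0.1, 0, -2.5, 0.4, 0, 0, 0, 0, 0, -2.5, 0.4, 0, 0, 0, 0, 0, -2.5, 0.4, 0, 0, 0, 0, 0, -1.5, 0.4, 0, 0, 0, 0, 0, -0.8, 0.4, 0, 0, 0, 0, 0, -0.7, 0.4, 0, 0, 0, 0, 0, 0, 0.4, 0, 0, 0, 0, 0, 0, 0.4]'

```text
time: 6.63
position: [0.5826, -0.0899, 0.0381]
tool_rot: [0.366, 0.931, -0.0, 0.0]
ft_force: [0.1, -0.3, -0.1]
grip_width: 0.05
grip_force: 25.0
```

>>> send_rows --increments '[0, 0, 0, 0, 0, -0.15, 0.4, 0, 0, 0, 0, 0, 0, 0.4, 0, 0, 0, 0, 0, 0, 0.75, 0, 0, 0, 0, 0, 0, 0.75, 0, 0, 0, 0, 0, 0, 0.75, 0, 0, 0, 0, 0, 0, 1, 0, 0, 0, 0, 0, 0, 1, 0, 0, 0, 0, 0, 0, 1]'

```text
time: 7.3
position: [0.5824, -0.0892, 0.0361]
tool_rot: [0.366, 0.931, -0.0, 0.0]
ft_force: [-0.1, -0.2, 0.3]
grip_width: 0.0778
grip_force: 0.0
```

>>> send_rows --increments '[0, 0, 0, 0, 0, 1.5, 1, 0, 0, 0, 0, 0, 3, 1, 0, 0, 0, 0, 0, 3, 1, 0, 0, 0, 0, 0, 3, 1, 0, 0, 0, 0, 0, 0, 1, 0, 0, 0, 0, 0, 0, 1]'

```text
time: 7.8
position: [0.5837, -0.0896, 0.1431]
tool_rot: [0.366, 0.931, 0.0, 0.002]
ft_force: [-0.2, -0.5, -0.7]
grip_width: 0.087
grip_force: 0.0
```

```bash
python3 - <<'E'
from h import *
o=robot.get_obs(); print(o['time'],o['position'],o['tool_rot'],o['grip_width'])
s=robot.camera('side'); P=cloud(s); z=P[...,2]
m=(s['range_z']>0)&(np.hypot(P[...,0]-.5822,P[...,1]+.0894)<.045)&(z>.02)&(z<.09); Q=P[m]
print(((Q.min(0)+Q.max(0))/2).round(3),np.percentile(Q[:,2],97))
E
```

```text
7.8 [ 0.58372165 -0.0896477   0.1430553 ] [3.65692706e-01 9.30732678e-01 8.51011494e-05 2.34950750e-03] 0.08703483717104582
[ 0.58  -0.093  0.042] 0.06367334572499644
```

Lid seated: its top is at 64 mm, as expected. Next, bottle_a.

>>> send_rows --increments '[0, 0, 0, -2.16, -2.99, 0, 1, 0, 0, 0, -2.16, -2.99, 0, 1, 0, 0, 0, -2.16, -2.99, 0, 1, 0, 0, 0, -2.16, -2.99, 0, 1, 0, 0, 0, -2.16, -2.99, 0, 1, 0, 0, 0, -2.16, -2.99, 0, 1, 0, 0, 0, -2.16, -2.99, 0, 1, 0, 0, 0, -2.16, -2.99, 0, 1, 0, 0, 0, -2.16, -2.99, 0, 1, 0, 0, 0, 0, 0, 0, 1, 0, 0, 0, 0, 0, 0, 1]' --newtons 20

```text
time: 8.77
position: [0.3862, -0.3592, 0.1394]
tool_rot: [0.368, 0.93, 0.001, -0.001]
ft_force: [0.1, 0.1, -0.2]
grip_width: 0.087
grip_force: 0.0
```

```bash
python3 - <<'E'
from h import *
c=snap('wrist','wrist3'); P=cloud(c,True); Z=P[...,2]; o=robot.get_obs(); print(o['position'])
s=(c['range_z']>0)&(np.hypot(P[...,0]-.389,P[...,1]+.3585)<.03)&(Z>.02)
for lo,hi in((.02,.055),(.055,.062),(.065,.074),(.075,.1)):
    Q=P[s&(Z>lo)&(Z<hi)]; print(lo,len(Q),((Q.min(0)+Q.max(0))/2).round(4) if len(Q) else '')
E
```

```text
[ 0.38684338 -0.35777126  0.13953754]
0.02 695 [ 0.3884 -0.3569  0.0376]
0.055 29 [ 0.3865 -0.3548  0.0585]
0.065 292 [ 0.3886 -0.3571  0.0694]
0.075 41 [ 0.3884 -0.3564  0.0841]
```

View pics/wrist3.png

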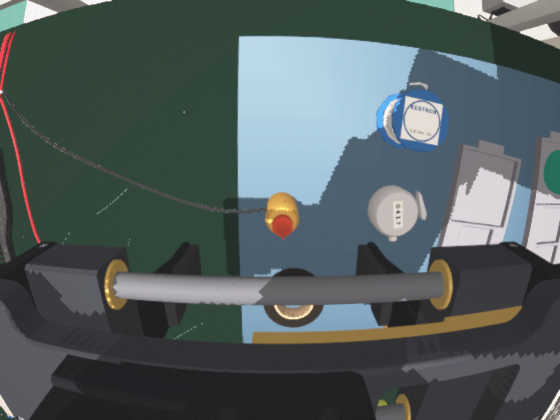

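The bottle stands at (282,215), centred between the jaws. The spool's label and wire end, near (420,120), are also visible. Descending.

>>> send_rows --increments '[0, 0, 0, 0.2, 0.0, -2.5, 1, 0, 0, 0, 0, 0, -2.5, 1, 0, 0, 0, 0, 0, -2.5, 1, 0, 0, 0, 0, 0, -2.0, 1, 0, 0, 0, 0, 0, -0.9, 1, 0, 0, 0, 0, 0, 0, 1, 0, 0, 0, 0, 0, 0, 0.15, 0, 0, 0, 0, 0, 0, 0.15, 0, 0, 0, 0, 0, 0, 0.15, 0, 0, 0, 0, 0, 0, 0.15, 0, 0, 0, 0, 0, 0, 0.15, 0, 0, 0, 0, 0, 0, 0.15, 0, 0, 0, 0, 0, 0, 0.15, 0, 0, 0, 0, 0, 0, 0.15, 0, 0, 0, 0, 0, 0, 0.15, 0, 0, 0, 0, 0, 0, 0.15]'

```text
time: 10.15
position: [0.39, -0.3585, 0.0371]
tool_rot: [0.366, 0.931, -0.0, 0.0]
ft_force: [0.5, -0.4, 0.1]
grip_width: 0.0283
grip_force: 8.6
```

>>> send_rows --increments '[0, 0, 0, 0, 0, 0, 0.15, 0, 0, 0, 0, 0, 0, 0.15, 0, 0, 0, 0, 0, 0, 0.15, 0, 0, 0, 0, 0, 0, 0.15]'

```text
time: 10.48
position: [0.3901, -0.3584, 0.0371]
tool_rot: [0.366, 0.931, -0.0, 0.0]
ft_force: [-0.4, -0.3, 0.5]
grip_width: 0.0278
grip_force: 19.5
```

>>> send_rows --increments '[0, 0, 0, 0, 0, 2, 0.15, 0, 0, 0, 0, 0, 3, 0.15, 0, 0, 0, 0, 0, 3, 0.15, 0, 0, 0, 0, 0, 3, 0.15, 0, 0, 0, 2.65, 2.51, 0, 0.15, 0, 0, 0, 2.65, 2.51, 0, 0.15, 0, 0, 0, 2.65, 2.51, 0, 0.15, 0, 0, 0, 2.65, 2.51, 0, 0.15, 0, 0, 0, 2.65, 2.51, 0, 0.15, 0, 0, 0, 2.65, 2.51, 0, 0.15, 0, 0, 0, 2.65, 2.51, 0, 0.15, 0, 0, 0, 2.65, 2.51, 0, 0.15, 0, 0, 0, 2.65, 2.51, 0, 0.15, 0, 0, 0, 0, 0, 0, 0.15, 0, 0, 0, 0, 0, 0, 0.15]'

```text
time: 11.73
position: [0.6292, -0.1305, 0.1465]
tool_rot: [0.364, 0.931, -0.0, -0.0]
ft_force: [-0.8, 0.4, -0.4]
grip_width: 0.028
grip_force: 19.5
```

```bash
python3 - <<'E'
from h import *
o=robot.get_obs(); print(o['time'],o['position'],o['grip_width'])
c=snap('wrist','wrist4')
a=ortho(c,.013,.618,-.1228,np.deg2rad(47),400,400,.0007)
can=np.hstack([a,c['image'][:400,80:480]]); cv2.imwrite('pics/v4.png',can[:,:,::-1])
E
```

```text
11.7333 [ 0.62919306 -0.13048832  0.14646248] 0.027962175637268105
```

View pics/v4.png

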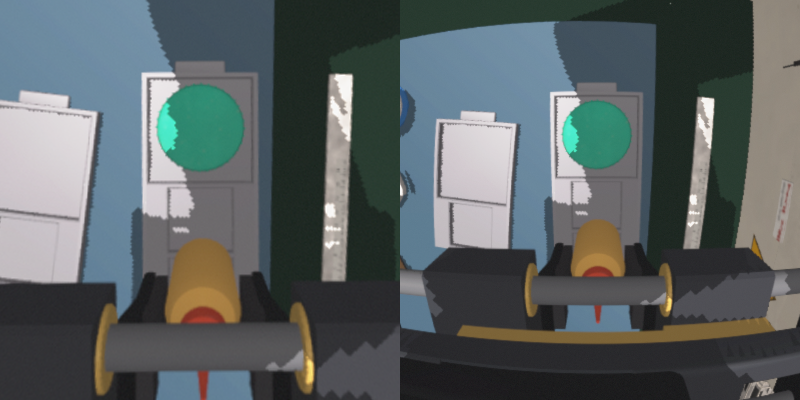

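The tray outline (142–258 px wide, top edge 72) matches its computed pose, the lid sits in its well, and the bottle is held upright. Placing it.

>>> send_rows --increments '[0, 0, 0, -0.1, -0.15, -2.5, 0.15, 0, 0, 0, 0, 0, -2.5, 0.15, 0, 0, 0, 0, 0, -2.5, 0.15, 0, 0, 0, 0, 0, -2.0, 0.15, 0, 0, 0, 0, 0, -0.8, 0.15, 0, 0, 0, 0, 0, -0.3, 0.15, 0, 0, 0, 0, 0, 0, 0.15, 0, 0, 0, 0, 0, 0, 0.15]'

```text
time: 12.45
position: [0.6275, -0.135, 0.0418]
tool_rot: [0.366, 0.93, -0.0, 0.001]
ft_force: [1.0, 0.7, -0.4]
grip_width: 0.0276
grip_force: 19.6
```

>>> send_rows --increments '[0, 0, 0, 0, 0, -0.15, 0.15, 0, 0, 0, 0, 0, 0, 0.15, 0, 0, 0, 0, 0, 0, 0.5, 0, 0, 0, 0, 0, 0, 0.5, 0, 0, 0, 0, 0, 0, 0.6, 0, 0, 0, 0, 0, 0, 0.9, 0, 0, 0, 0, 0, 0, 0.9, 0, 0, 0, 0, 0, 0, 0.9]'

```text
time: 13.12
position: [0.6276, -0.1339, 0.0396]
tool_rot: [0.366, 0.931, 0.0, 0.0]
ft_force: [-0.1, -0.4, -0.5]
grip_width: 0.06
grip_force: 0.0
```

>>> send_rows --increments '[0, 0, 0, 0, 0, 1.5, 0.9, 0, 0, 0, 0, 0, 3, 0.9, 0, 0, 0, 0, 0, 3, 0.9, 0, 0, 0, 0, 0, 3, 0.9, 0, 0, 0, -2, -3.5, 0, 1, 0, 0, 0, -2, -3.6, 0, 1, 0, 0, 0, -2, -3.6, 0, 1, 0, 0, 0, -2, -3.6, 0, 1, 0, 0, 0, -2, -3.6, 0, 1, 0, 0, 0, 0, -3.6, 0, 1, 0, 0, 0, 0, 0, 0, 1, 0, 0, 0, 0, 0, 0, 1]'

```text
time: 14.12
position: [0.5271, -0.3514, 0.1446]
tool_rot: [0.368, 0.93, -0.0, 0.001]
ft_force: [0.7, 1.5, 0.4]
grip_width: 0.0871
grip_force: 0.0
```

```bash
cat > chk.py <<'E'
from h import *
import sys
def chk(x,y,r=.02,zl=.02,zh=.12,name='side'):
    s=robot.camera(name); P=cloud(s,name[0]=='w'); z=P[...,2]
    m=(s['range_z']>0)&(np.hypot(P[...,0]-x,P[...,1]-y)<r)&(z>zl)&(z<zh); Q=P[m]
    print(name,m.sum(),((Q.min(0)+Q.max(0))/2).round(4),'top',np.sort(Q[:,2])[-5:].round(4))
E
python3 - <<'E'
from chk import *
o=robot.get_obs(); print(o['time'],o['position'],o['tool_rot'],o['grip_width'])
chk(.6282,-.1323,.03); chk(.6282,-.1323,.03,name='scene')
c=snap('wrist','wrist5'); chk(.527,-.351,.03,.02,.1,'wrist');chk(.527,-.351,.03,.05,.1,'wrist')
E
```

```text
14.1167 [ 0.5271151  -0.35138036  0.14457616] [ 3.67506035e-01  9.30020957e-01 -1.24734011e-04  5.64033998e-04] 0.08710752511120314
side 142 [ 0.6243 -0.1385  0.038 ] top [0.0541 0.0541 0.0545 0.0546 0.0556]
scene 203 [ 0.6214 -0.1339  0.0584] top [0.084  0.086  0.0896 0.0922 0.0964]
wrist 565 [ 0.526  -0.3478  0.0403] top [0.06   0.0601 0.0604 0.0605 0.0606]
wrist 430 [ 0.5262 -0.3486  0.0555] top [0.0601 0.0602 0.0603 0.0604 0.0608]
```

View pics/wrist5.png

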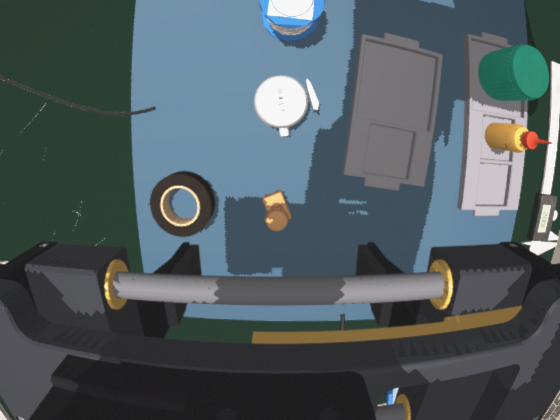

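The bottle stands upright in the middle well at (510,137). The stamp at (277,210) is between the jaws. The roll lies along the closing line, so I'm descending with a narrower opening.

>>> send_rows --increments '[0, 0, 0, 0, 0.2, 0, 0.55, 0, 0, 0, 0, 0, 0, 0.55, 0, 0, 0, 0, 0, 0, 0.55, 0, 0, 0, 0, 0, -2.5, 0.55, 0, 0, 0, 0, 0, -2.5, 0.55, 0, 0, 0, 0, 0, -2.5, 0.55, 0, 0, 0, 0, 0, -2.0, 0.55, 0, 0, 0, 0, 0, -1.7, 0.55, 0, 0, 0, 0, 0, 0, 0.55, 0, 0, 0, 0, 0, 0, 0.1, 0, 0, 0, 0, 0, 0, 0.1, 0, 0, 0, 0, 0, 0, 0.1, 0, 0, 0, 0, 0, 0, 0.1, 0, 0, 0, 0, 0, 0, 0.1, 0, 0, 0, 0, 0, 0, 0.1, 0, 0, 0, 0, 0, 0, 0.1, 0, 0, 0, 0, 0, 0, 0.1, 0, 0, 0, 0, 0, 0, 0.1]' --newtons 20

```text
time: 15.87
position: [0.5279, -0.3476, 0.0334]
tool_rot: [0.366, 0.931, -0.0, 0.001]
ft_force: [-0.8, -0.2, 6.3]
grip_width: 0.017
grip_force: 19.5
```

>>> send_rows --increments '[0, 0, 0, 0, 0, 2, 0.1, 0, 0, 0, 0, 0, 3, 0.1, 0, 0, 0, 0, 0, 3.5, 0.1, 0, 0, 0, 0, 0, 3.5, 0.1, 0, 0, 0, 2.27, 3.03, 0, 0.1, 0, 0, 0, 2.27, 3.03, 0, 0.1, 0, 0, 0, 2.27, 3.03, 0, 0.1, 0, 0, 0, 2.27, 3.03, 0, 0.1, 0, 0, 0, 2.27, 3.03, 0, 0.1, 0, 0, 0, 2.27, 3.03, 0, 0.1, 0, 0, 0, 0, 0, 0, 0.1, 0, 0, 0, 0, 0, 0, 0.1]'

```text
time: 16.87
position: [0.6642, -0.1625, 0.1517]
tool_rot: [0.364, 0.932, 0.0, -0.001]
ft_force: [-0.6, -0.0, 0.0]
grip_width: 0.0168
grip_force: 19.8
```

```bash
python3 - <<'E'
from chk import *
o=robot.get_obs(); print(o['time'],o['position'],o['grip_width'],o['ft_force'])
c=snap('wrist','wrist6'); s=snap('side','side6')
a=cv2.resize(s['image'][120:260,260:420],(320,280)); 
can=np.zeros((420,800,3),np.uint8); can[:,:480]=c['image'][:,40:520]; can[:280,480:]=a; cv2.imwrite('pics/v6.png',can[:,:,::-1])
E
```

```text
16.8667 [ 0.66421051 -0.16250204  0.15167874] 0.016776445010894103 [-0.57839691 -0.03446701  0.01502169]
```

View pics/v6.png

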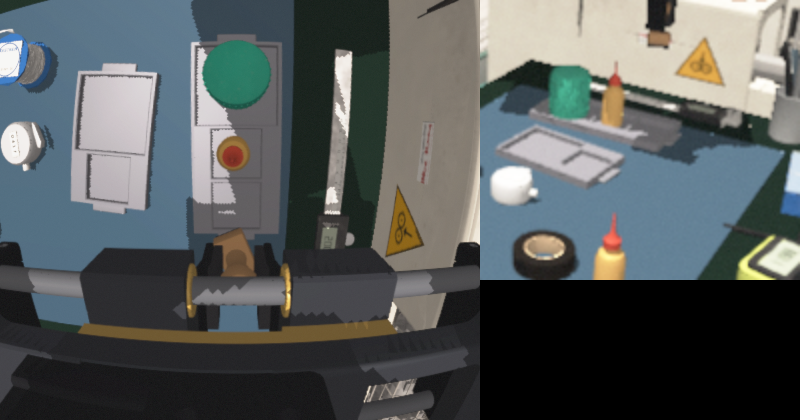

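The stamp hangs level, foot visible at (658,38) in the side crop. The bottle and lid stand in their wells. Lowering the stamp.

>>> send_rows --increments '[0, 0, 0, 0, -0.1, -2.5, 0.1, 0, 0, 0, 0, 0, -2.5, 0.1, 0, 0, 0, 0, 0, -2.5, 0.1, 0, 0, 0, 0, 0, -2.5, 0.1, 0, 0, 0, 0, 0, -1.0, 0.1, 0, 0, 0, 0, 0, -0.4, 0.1, 0, 0, 0, 0, 0, 0, 0.1, 0, 0, 0, 0, 0, 0, 0.1]'

```text
time: 17.63
position: [0.6644, -0.1673, 0.0397]
tool_rot: [0.366, 0.93, 0.0, 0.001]
ft_force: [0.2, -0.3, -0.8]
grip_width: 0.0171
grip_force: 19.8
```

Going down about 3 mm more, then releasing and rising.

>>> send_rows --increments '[0, 0, 0, 0, 0, -0.25, 0.1, 0, 0, 0, 0, 0, 0, 0.1, 0, 0, 0, 0, 0, 0, 0.1, 0, 0, 0, 0, 0, 0, 0.4, 0, 0, 0, 0, 0, 0, 0.4, 0, 0, 0, 0, 0, 0, 0.6, 0, 0, 0, 0, 0, 0, 0.6, 0, 0, 0, 0, 0, 0, 0.6]'

```text
time: 18.3
position: [0.6638, -0.1661, 0.0361]
tool_rot: [0.366, 0.931, 0.0, 0.0]
ft_force: [0.1, -1.1, -0.2]
grip_width: 0.0423
grip_force: 0.0
```

>>> send_rows --increments '[0, 0, 0, 0, 0, 1.5, 0.6, 0, 0, 0, 0, 0, 3, 0.6, 0, 0, 0, 0, 0, 3, 0.6, 0, 0, 0, 0, 0, 3, 1, 0, 0, 0, 0, 0, 2, 1, 0, 0, 0, -2.9, -2.1, 0, 1, 0, 0, 0, -2.9, -2.1, 0, 1, 0, 0, 0, -2.9, -2.1, 0, 1, 0, 0, 0, -2.9, -2.1, 0, 1, 0, 0, 0, -2.9, -2.1, 0, 1, 0, 0, 0, -2.9, -2.1, 0, 1, 0, 0, 0, -2.9, 0, 0, 1, 0, 0, 0, 0, 0, 0, 1, 0, 0, 0, 0, 0, 0, 1]'

```text
time: 19.47
position: [0.4596, -0.2925, 0.1621]
tool_rot: [0.367, 0.93, 0.0, 0.0]
ft_force: [0.8, -0.2, 0.1]
grip_width: 0.0869
grip_force: 0.0
```

```bash
python3 - <<'E'
from chk import *
o=robot.get_obs(); print(o['time'],o['position'],o['grip_width'],o['ft_force'])
chk(.6641,-.1658,.025,.03,.1); chk(.6641,-.1658,.025,.03,.1,'scene')
c=snap('wrist','wrist7'); s=snap('side','side7')
P=cloud(c,True); Z=P[...,2]; m=(c['range_z']>0)&(np.hypot(P[...,0]-.404,P[...,1]+.22)<.045)&(abs(Z-.047)<.004)
Q=P[m][:,:2]; d=Q-[.404,-.22]; print('bb',(Q.min(0)+Q.max(0))/2)
W=[]
for t in range(0,180,5):
    p=Q@[np.cos(np.deg2rad(t)),np.sin(np.deg2rad(t))]; W.append((t,round(np.ptp(np.percentile(p,[.3,99.7]))*1000,1)))
print(W)
a=ortho(c,.047,.404,-.22,np.deg2rad(47),400,400,.0003)
b=cv2.resize(s['image'][120:260,260:420],(400,350)); can=np.zeros((400,800,3),np.uint8); can[:,:400]=a; can[:350,400:]=b
cv2.imwrite('pics/v7.png',can[:,:,::-1])
E
```

```text
19.4667 [ 0.45957384 -0.29249469  0.16212488] 0.0869427201230821 [ 0.83384041 -0.24729928  0.05736202]
side 71 [ 0.6623 -0.1738  0.0454] top [0.0588 0.059  0.0591 0.0597 0.0601]Traceback (most recent call last):
  File "<stdin>", line 3, in <module>
  File "chk.py", line 6, in chk
    print(name,m.sum(),((Q.min(0)+Q.max(0))/2).round(4),'top',np.sort(Q[:,2])[-5:].round(4))
                         ~~~~~^^^
    return umr_minimum(a, axis, None, out, keepdims, initial, where)
ValueError: zero-size array to reduction operation minimum which has no identity
```

```bash
python3 - <<'E'
from chk import *
c=snap('wrist','wrist7'); s=snap('side','side7')
P=cloud(c,True); Z=P[...,2]; m=(c['range_z']>0)&(np.hypot(P[...,0]-.404,P[...,1]+.22)<.045)&(abs(Z-.047)<.004)
Q=P[m][:,:2]; print('bb',(Q.min(0)+Q.max(0))/2)
W=[]
for t in range(0,180,5):
    p=Q@[np.cos(np.deg2rad(t)),np.sin(np.deg2rad(t))]; W.append((t,round(float(np.ptp(np.percentile(p,[.3,99.7])))*1000,1)))
print(W)
a=ortho(c,.047,.404,-.22,np.deg2rad(47),400,400,.0003)
b=cv2.resize(s['image'][120:260,260:420],(400,350)); can=np.zeros((400,800,3),np.uint8); can[:,:400]=a; can[:350,400:]=b
cv2.imwrite('pics/v7.png',can[:,:,::-1])
E
```

```text
bb [ 0.40534439 -0.22039753]
[(0, 49.6), (5, 49.8), (10, 49.8), (15, 50.1), (20, 50.1), (25, 50.2), (30, 50.1), (35, 50.1), (40, 49.9), (45, 49.9), (50, 49.9), (55, 50.0), (60, 50.2), (65, 50.3), (70, 50.4), (75, 50.2), (80, 49.9), (85, 49.9), (90, 49.7), (95, 49.7), (100, 50.0), (105, 50.4), (110, 51.6), (115, 52.3), (120, 53.1), (125, 53.8), (130, 54.0), (135, 54.4), (140, 54.5), (145, 54.3), (150, 53.7), (155, 52.8), (160, 51.7), (165, 50.6), (170, 50.2), (175, 49.8)]
```

View pics/v7.png

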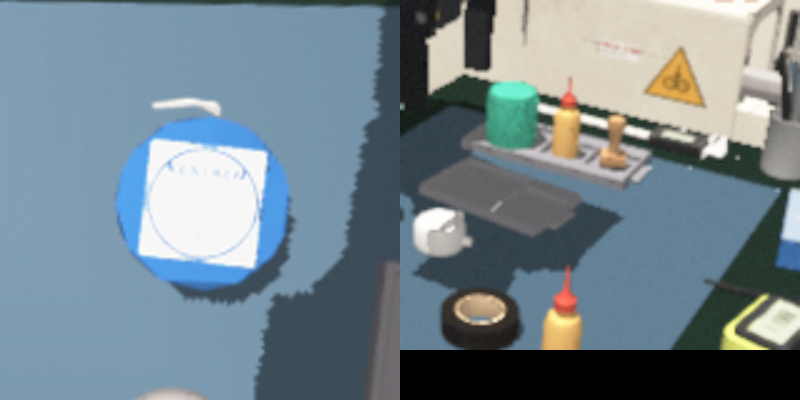

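The stamp stands upright in the end well at (615,145). The spool disc is centred at (203,203) in the crop, with flats near 43° and the wire end on the far side. Grasping the spool along about 43°.

>>> send_rows --increments '[0, 0, -0.025, -1.8, 2.42, 0, 1, 0, 0, -0.025, -1.8, 2.42, 0, 1, 0, 0, -0.02, -1.8, 2.42, 0, 1, 0, 0, 0, 0, 0, 0, 1, 0, 0, 0, 0, 0, -3, 1, 0, 0, 0, 0, 0, -3, 1, 0, 0, 0, 0, 0, -2.5, 1, 0, 0, 0, 0, 0, 0, 1, 0, 0, 0, 0, 0, 0, 1]' --newtons 40

```text
time: 20.42
position: [0.4071, -0.2191, 0.0752]
tool_rot: [0.397, 0.918, 0.0, -0.001]
ft_force: [-0.5, -0.1, -0.2]
grip_width: 0.0871
grip_force: 0.0
```

>>> send_rows --increments '[0, 0, 0, -0.1, -0.1, -2.2, 1, 0, 0, 0, 0, 0, -2.0, 1, 0, 0, 0, 0, 0, 0, 1, 0, 0, 0, 0, 0, 0, 0.45, 0, 0, 0, 0, 0, 0, 0.45, 0, 0, 0, 0, 0, 0, 0.45, 0, 0, 0, 0, 0, 0, 0.45, 0, 0, 0, 0, 0, 0, 0.45, 0, 0, 0, 0, 0, 0, 0.45, 0, 0, 0, 0, 0, 0, 0.45, 0, 0, 0, 0, 0, 0, 0.45, 0, 0, 0, 0, 0, 0, 0.45]'

```text
time: 21.42
position: [0.4059, -0.2206, 0.0341]
tool_rot: [0.398, 0.917, -0.0, 0.0]
ft_force: [0.8, -0.5, -0.0]
grip_width: 0.0455
grip_force: 36.1
```

>>> send_rows --increments '[0, 0, 0, 0, 0, 0, 0.4, 0, 0, 0, 0, 0, 0, 0.4, 0, 0, 0, 0, 0, 0, 0.4, 0, 0, 0, 0, 0, 0, 0.4]'

```text
time: 21.75
position: [0.4059, -0.2206, 0.0341]
tool_rot: [0.398, 0.917, -0.0, 0.0]
ft_force: [0.9, 1.3, 1.5]
grip_width: 0.0456
grip_force: 36.1
```

```bash
python3 - <<'E'
from chk import *
o=robot.get_obs(); print(o['position'],o['grip_width'],o['grip_force'],o['moment'])
c=snap('wrist','wrist8'); s=snap('scene','scene8')
P=cloud(c,True); Z=P[...,2]; m=(c['range_z']>0)&(np.hypot(P[...,0]-.405,P[...,1]+.22)<.05)&(abs(Z-.047)<.012)
can=np.zeros((420,800,3),np.uint8); can[:,:480]=c['image'][:,40:520]; can[:300,480:]=cv2.resize(s['image'][170:260,190:286],(320,300)); cv2.imwrite('pics/v8.png',can[:,:,::-1])
E
```

```text
[ 0.40590813 -0.22061891  0.03410349] 0.04563231071655776 36.13318308867747 [ 0.00964361 -0.12069299  0.01415183]
```

View pics/v8.png

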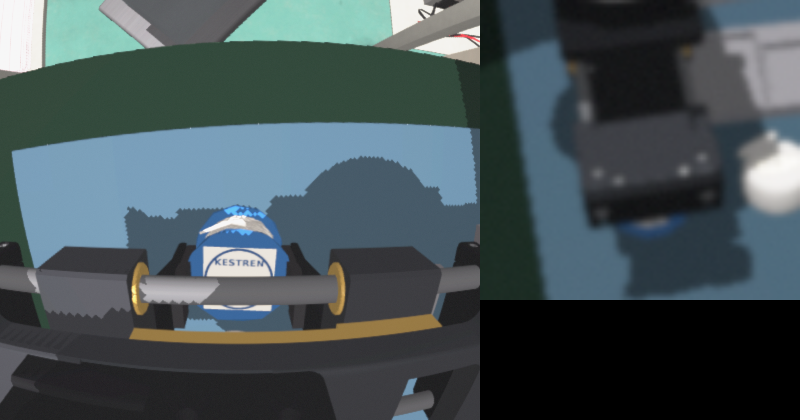

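The spool is square between the pads: label upright at (240,265), wire end at (235,225). Making a small test lift.

>>> send_rows --increments '[0, 0, 0, 0, 0, 0.5, 0.4, 0, 0, 0, 0, 0, 1.0, 0.4, 0, 0, 0, 0, 0, 1.5, 0.4, 0, 0, 0, 0, 0, 0, 0.4, 0, 0, 0, 0, 0, 0, 0.4]'

```text
time: 22.27
position: [0.4057, -0.2206, 0.0643]
tool_rot: [0.398, 0.917, -0.0, 0.0]
ft_force: [-0.1, 0.3, -3.6]
grip_width: 0.0459
grip_force: 36.9
```

```bash
python3 - <<'E'
from chk import *
o=robot.get_obs(); print(o['position'],o['grip_width'],o['grip_force'],o['ft_force'],o['moment'])
c=snap('wrist','wrist9'); P=cloud(c,True); Z=P[...,2]
im=c['image'].astype(int)
m=(c['range_z']>0)&(np.hypot(P[...,0]-.405,P[...,1]+.22)<.035)&(Z>.06)&(Z<.09)&((im[...,0]>170)|(im[...,2]>im[...,0]+60)); Q=P[m]
print(len(Q),np.percentile(Q[:,2],[5,50,95]).round(4)); A=np.c_[Q[:,:2]-Q[:,:2].mean(0),np.ones(len(Q))]; k=abs(Q[:,2]-np.median(Q[:,2]))<.004
print('slope',np.linalg.lstsq(A[k],Q[k][:,2],rcond=None)[0].round(3))
s=snap('scene','scene9'); cv2.imwrite('pics/v9.png',np.hstack([c['image'][180:340,160:400],cv2.resize(s['image'][180:260,190:286],(240,200))[:160]])[:,:,::-1])
E
```

```text
[ 0.40573838 -0.22063862  0.06431773] 0.04592939790995221 36.903430436505005 [-0.10708719  0.28688451 -3.63561978] [-0.05203951  0.04507637 -0.01806877]
4221 [0.0775 0.0789 0.0803]
slope [ 0.007 -0.007  0.079]
```

The spool is lifted level: top slope about 0.01, weight about 3.6 N. Carrying it to tray_two.

>>> send_rows --increments '[0, 0, 0, 0, 0, 2, 0.4, 0, 0, 0, 0, 0, 2.5, 0.4, 0, 0, 0, 0, 0, 2, 0.4, 0, 0, 0, 1.5, 0.4, 0, 0.4, 0, 0, 0, 2.1, 0.56, 0, 0.4, 0, 0, 0, 2.1, 0.56, 0, 0.4, 0, 0, 0, 2.1, 0.56, 0, 0.4, 0, 0, 0, 2.0, 0.56, 0, 0.4, 0, 0, 0, 1.5, 0.4, 0, 0.4, 0, 0, 0, 0, 0, 0, 0.4, 0, 0, 0, 0, 0, -2.5, 0.4, 0, 0, 0, 0, 0, -2.5, 0.4, 0, 0, 0, 0, 0, -2.0, 0.4, 0, 0, 0, 0, 0, -1.5, 0.4, 0, 0, 0, 0, 0, 0, 0.4, 0, 0, 0, 0, 0, 0, 0.4]'

```text
time: 23.7
position: [0.517, -0.1896, 0.0427]
tool_rot: [0.398, 0.917, 0.0, -0.002]
ft_force: [0.5, 0.4, -3.0]
grip_width: 0.0456
grip_force: 40.7
```

>>> send_rows --increments '[0, 0, 0, 0.1, 0, -0.3, 0.4, 0, 0, 0, 0, 0, -0.2, 0.4, 0, 0, 0, 0, 0, -0.1, 0.4, 0, 0, 0, 0, 0, 0, 0.4, 0, 0, 0, 0, 0, 0, 0.4]'

```text
time: 24.12
position: [0.52, -0.1903, 0.0386]
tool_rot: [0.398, 0.917, -0.0, 0.0]
ft_force: [-0.1, 0.7, -2.3]
grip_width: 0.0459
grip_force: 40.7
```

>>> send_rows --increments '[0, 0, 0, 0, 0, -0.1, 0.4, 0, 0, 0, 0, 0, -0.1, 0.4, 0, 0, 0, 0, 0, 0, 0.4]'

```text
time: 24.37
position: [0.52, -0.1901, 0.0369]
tool_rot: [0.398, 0.917, -0.0, 0.0]
ft_force: [-0.5, 0.8, 3.0]
grip_width: 0.0455
grip_force: 41.1
```

Spool on the floor. Releasing it, then going to bottle_b.

>>> send_rows --increments '[0, 0, 0, 0, 0, 0, 0.7, 0, 0, 0, 0, 0, 0, 0.7, 0, 0, 0, 0, 0, 0, 0.9, 0, 0, 0, 0, 0, 0, 0.9, 0, 0, 0, 0, 0, 0, 0.9, 0, 0, 0, 0, 0, 1.5, 0.9, 0, 0, 0, 0, 0, 3, 0.9, 0, 0, 0, 0, 0, 3, 0.9, 0, 0, 0, 0, 0, 3.3, 0.9]' --newtons 20

```text
time: 25.12
position: [0.519, -0.1898, 0.1442]
tool_rot: [0.398, 0.917, 0.0, -0.001]
ft_force: [0.9, -0.3, 0.2]
grip_width: 0.0781
grip_force: 0.0
```

>>> send_rows --increments '[0, 0, 0, -0.16, -3.53, 0, 1, 0, 0, 0, -0.16, -3.53, 0, 1, 0, 0, 0, -0.16, -3.53, 0, 1, 0, 0, 0, -0.16, -3.53, 0, 1, 0, 0, 0, -0.16, -3.53, 0, 1, 0, 0, 0, -0.16, -3.53, 0, 1, 0, 0, 0, -0.16, -3.53, 0, 1, 0, 0, 0, -0.16, -3.53, 0, 1, 0, 0, 0, 0, 0, 0, 1, 0, 0, 0, 0, 0, 0, 1]'

```text
time: 25.95
position: [0.5061, -0.4746, 0.1434]
tool_rot: [0.4, 0.917, 0.0, 0.0]
ft_force: [-1.0, 0.9, 0.1]
grip_width: 0.087
grip_force: 0.0
```

```bash
python3 - <<'E'
from chk import *
o=robot.get_obs(); print(o['time'],o['position'],o['tool_rot'])
chk(.5188,-.1903,.04,.03,.08,'scene')
chk(.5075,-.473,.03,.02,.056,'wrist');chk(.5075,-.473,.03,.065,.074,'wrist');chk(.5075,-.473,.03,.075,.1,'wrist')
E
```

```text
25.95 [ 0.50610419 -0.47464447  0.14336485] [3.99515704e-01 9.16726348e-01 2.40810782e-05 6.23001412e-05]
scene 370 [ 0.5193 -0.1891  0.0428] top [0.0545 0.0546 0.0549 0.0549 0.0553]
wrist 675 [ 0.5077 -0.472   0.0378] top [0.0549 0.055  0.0553 0.0553 0.0555]
wrist 279 [ 0.508  -0.4723  0.0694] top [0.0735 0.0735 0.0737 0.0738 0.0738]
wrist 43 [ 0.5079 -0.4718  0.0837] top [0.0905 0.0912 0.0918 0.092  0.0921]
```

Spool seated. Descending on bottle_b.

>>> send_rows --increments '[0, 0, 0, 0.15, 0.15, -2.5, 1, 0, 0, 0, 0, 0, -2.5, 1, 0, 0, 0, 0, 0, -2.5, 1, 0, 0, 0, 0, 0, -2.0, 1, 0, 0, 0, 0, 0, -1.2, 1, 0, 0, 0, 0, 0, 0, 1, 0, 0, 0, 0, 0, 0, 0.15, 0, 0, 0, 0, 0, 0, 0.15, 0, 0, 0, 0, 0, 0, 0.15, 0, 0, 0, 0, 0, 0, 0.15, 0, 0, 0, 0, 0, 0, 0.15, 0, 0, 0, 0, 0, 0, 0.15, 0, 0, 0, 0, 0, 0, 0.15, 0, 0, 0, 0, 0, 0, 0.15, 0, 0, 0, 0, 0, 0, 0.15, 0, 0, 0, 0, 0, 0, 0.15, 0, 0, 0, 0, 0, 0, 0.15, 0, 0, 0, 0, 0, 0, 0.15, 0, 0, 0, 0, 0, 0, 0.15]'

```text
time: 27.73
position: [0.5084, -0.4711, 0.0371]
tool_rot: [0.398, 0.917, -0.0, -0.0]
ft_force: [-0.3, 0.8, 1.4]
grip_width: 0.0285
grip_force: 19.4
```

>>> send_rows --increments '[0, 0, 0, 0, 0, 2, 0.15, 0, 0, 0, 0, 0, 3, 0.15, 0, 0, 0, 0, 0, 3, 0.15, 0, 0, 0, 0, 0, 3, 0.15, 0, 0, 0, 0.73, 3.33, 0, 0.15, 0, 0, 0, 0.73, 3.33, 0, 0.15, 0, 0, 0, 0.73, 3.33, 0, 0.15, 0, 0, 0, 0.73, 3.33, 0, 0.15, 0, 0, 0, 0.73, 3.33, 0, 0.15, 0, 0, 0, 0.73, 3.33, 0, 0.15, 0, 0, 0, 0.73, 3.33, 0, 0.15, 0, 0, 0, 0, 0, 0, 0.15, 0, 0, 0, 0, 0, 0, 0.15]'

```text
time: 28.82
position: [0.5597, -0.2357, 0.147]
tool_rot: [0.396, 0.918, 0.0, -0.0]
ft_force: [0.2, -1.3, 0.2]
grip_width: 0.0281
grip_force: 19.4
```

```bash
python3 - <<'E'
from h import *
o=robot.get_obs(); print(o['time'],o['position'],o['grip_width'])
c=snap('wrist','wrist10'); a=ortho(c,.013,.5347,-.209,np.deg2rad(40.4),400,400,.0007); cv2.imwrite('pics/v10.png',np.hstack([a,c['image'][:400,80:480]])[:,:,::-1])
E
```

```text
28.8167 [ 0.55973541 -0.23572248  0.14700281] 0.02806154882074549
```

View pics/v10.png

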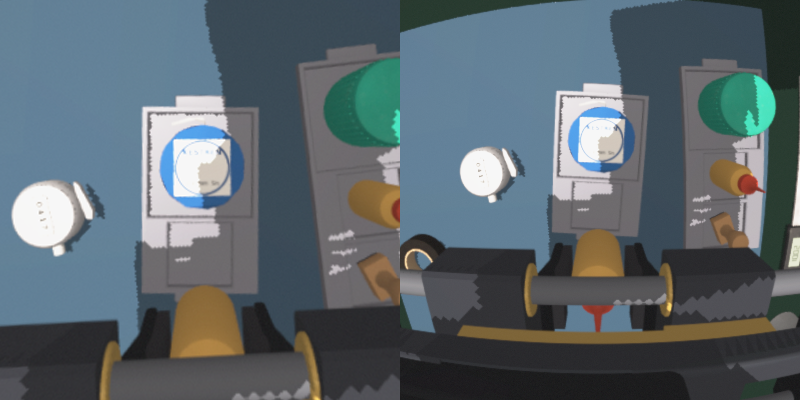

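The spool sits in the large well, tray_two's outline (142–258 px) matches its pose, and the bottle is upright in the jaws. Placing it.

>>> send_rows --increments '[0, 0, 0, 0, -0.1, -2.5, 0.15, 0, 0, 0, 0, 0, -2.5, 0.15, 0, 0, 0, 0, 0, -2.5, 0.15, 0, 0, 0, 0, 0, -2.0, 0.15, 0, 0, 0, 0, 0, -0.8, 0.15, 0, 0, 0, 0, 0, -0.3, 0.15, 0, 0, 0, 0, 0, 0, 0.15, 0, 0, 0, 0, 0, 0, 0.15]'

```text
time: 29.53
position: [0.5601, -0.2404, 0.0417]
tool_rot: [0.399, 0.917, -0.0, 0.001]
ft_force: [-0.1, 0.5, -0.4]
grip_width: 0.0284
grip_force: 19.4
```

>>> send_rows --increments '[0, 0, 0, 0, 0, -0.15, 0.15, 0, 0, 0, 0, 0, 0, 0.15, 0, 0, 0, 0, 0, 0, 0.5, 0, 0, 0, 0, 0, 0, 0.5, 0, 0, 0, 0, 0, 0, 0.6, 0, 0, 0, 0, 0, 0, 0.9, 0, 0, 0, 0, 0, 0, 0.9, 0, 0, 0, 0, 0, 0, 0.9, 0, 0, 0, 0, 0, 1.5, 0.9, 0, 0, 0, 0, 0, 3, 0.9, 0, 0, 0, 0, 0, 3, 0.9, 0, 0, 0, 0, 0, 3, 0.9, 0, 0, 0, 0, 0, 3, 0.9]'

```text
time: 30.62
position: [0.5592, -0.2387, 0.1757]
tool_rot: [0.398, 0.917, 0.0, -0.0]
ft_force: [0.6, 0.0, -0.7]
grip_width: 0.0781
grip_force: 0.0
```

>>> send_rows --increments '[0, 0, 0, -0.5, -2.5, 3, 1, 0, 0, 0, -0.5, -2.5, 3, 1, 0, 0, 0, -0.5, -2.5, 3, 1, 0, 0, 0, 0, -2.5, 2, 1, 0, 0, 0, 0, 0, 0, 1, 0, 0, 0, 0, 0, 0, 1, 0, 0, 0, 0, 0, 0, 1]'

```text
time: 31.2
position: [0.5438, -0.338, 0.2835]
tool_rot: [0.398, 0.917, 0.001, -0.001]
ft_force: [0.5, 0.8, -0.5]
grip_width: 0.0873
grip_force: 0.0
```

```bash
python3 - <<'E'
from chk import *
o=robot.get_obs(); print(o['time'],o['position'])
c=snap('wrist','wrist11'); s=snap('side','side11')
P=cloud(c,True); Z=P[...,2]
for x,y,h in [(.464,-.412,.022),(.462,-.280,.029)]:
    m=(c['range_z']>0)&(np.hypot(P[...,0]-x,P[...,1]-y)<.04)&(abs(Z-h)<.006); Q=P[m]; print(((Q.min(0)+Q.max(0))/2).round(4))
can=np.zeros((420,800,3),np.uint8); can[:,:480]=c['image'][:,60:540]; can[:300,480:]=cv2.resize(s['image'][130:280,260:420],(320,300)); cv2.imwrite('pics/v11.png',can[:,:,::-1])
E
```

```text
31.2 [ 0.54378339 -0.33796842  0.28352161]
[ 0.464  -0.4119  0.0207]
[ 0.4617 -0.28    0.0272]
```

View pics/v11.png

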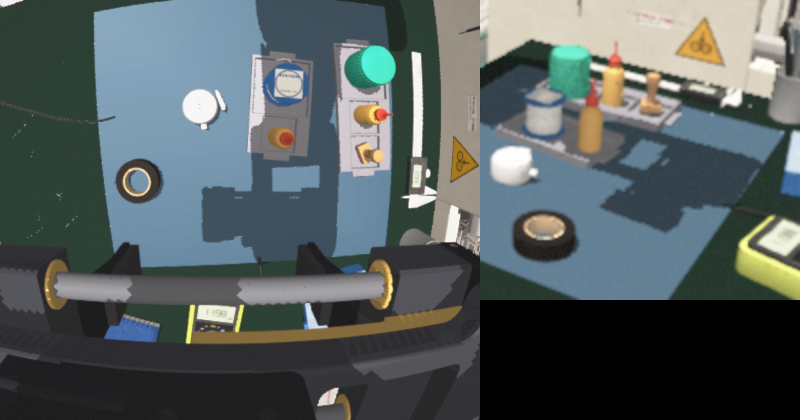

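All five things stand upright in their wells: spool (288,85), bottle (281,138), lid (370,66), bottle (369,114) and stamp (371,152). The roll (139,181) and counter (200,106) haven't moved, and the gripper is clear. Handing in.

```bash
python3 -c "
from rig import robot
print(robot.hand_in())"
```

```text
the job is handed in; nothing more can be done
None
```

Both kits are made up and handed in at about 31 s: every item stands upright and released in its well, and the tape roll and counter were not moved.

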